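Find the free well of the flap-covered rack and stand the bottle in it

ROBOT

A 7-joint arm with a two-finger parallel gripper is mounted at the origin on a cart in front of the work surface, level with it; the furniture and walls round the work are solid. World frame = base frame: x ahead of the robot, y to its left, z up, the work surface at z = 0. Lengths are in m, angles in rad, forces in N, time in s.
With the tool pointing down it reaches from about 0.35 to 0.9 m from the base axis. Payload 8.1 kg.
Tool frame: the origin (TCP) lies at the very end of the fingers, on their centre line; the grasp point (between the pads) lies 19 mm behind it; z points along the fingers, y is the line along which they close (so a half turn about z gives the same grasp; the last joint's range is limited). The gripper opens to 92 mm and grips with 3 to 60 N. Pads are 19 mm wide; open, the fingers measure 130 mm over their backs; the gripper's body (75 mm by 190 mm) begins 47 mm behind the grasp point.
Start: joints at [-1.206, 0.434, 0.025, 1.573, -0.012, 1.134, -0.075], TCP at [0.282, 0.558, 0.227] pointing down, gripper open.
Joint ranges: [-2.62, 2.62], [-0.44, 2.09], [-1.27, 1.32], [0.08, 2.57], [-1.32, 4.46], [0.12, 2], [-2.74, 2.74]. Speed limits (rad/s): [2.22, 2.22, 3.01, 3.01, 3.14, 3.14, 3.14].

INTERFACE

Orientations are given as a rotation vector (axis times angle).
In Python, from station import arm gives the robot as it stands.
- The arm moves only by the shell command python3 -m handwheel 'ROWS' [FORCE]. ROWS is JSON, a list of rows, each an object of numbers: "grip": the finger opening in mm, from 0 to 91.8; "x", "y", "z": the shift along the world's x, y, z in mm; "turn": the turn about the world's z in degrees. In form: [{"grip": .., "x": .., "y": .., "z": .., "turn": ..}, ...]. A call has 1 to 20 rows; each row shifts and turns the commanded pose from where the row before left it; what a row does not reach is not made up. A row lasts 1/10 s, in which the tool goes at most 50 mm and 8.59 degrees, less where a joint would pass 70% of its speed; a pose out of reach is approached as far as the arm can. A call with a gripper value outside its range is refused whole. The fingers move at their own pace and stop on an object; FORCE is the grip in N (left out, the last holds). Time passes only in rows, so rows that do not move let the fingers close. It gives the time, the measured TCP pose, the force, the opening and the grip force at its end, in the units of the state.
- arm.read_state(): the state, without advancing time (a new reading comes with each control period).
- arm.snapshot(name): name is "scene" or "top" or "wrist"; returns a dict with "pixels" (384x512x3 uint8, red, green, blue), "fx", "fy", "cx", "cy" (pixels), "world_from_camera" (4x4, takes a point from camera to world coordinates); the wrist camera has in their place "T_tool_cam" (4x4, takes a point from camera to tool coordinates, whose origin is the TCP and whose axes are the flange's). Camera axes: x right, y down, z forward; pixel columns grow to the right and rows downward; lengths in m; the calibration is good to about 2 mm. The wrist camera is an equidistant fisheye: a pixel r from the principal point sees the ray r / f radians off the axis. A picture is of the moment at which its call begins: read the wrist's pose just before it. There is no depth.
- arm.close_job(): hands the job in; it is judged then, once.
Trained networks look in the newest picture that a camera, given by its name, has taken for a name from the list of things; names that differ only in an ending like _2 or _b are one class to them, and where a whole thing is asked for, a point or a joint stands for the part that bears it (a point fixed in the world has none). Each returns a list of dicts, best first, with "confidence" (0 to 1); they miss things now and then, are a little off and sometimes report something else, mostly with a low value. They report only what shows in the picture. A call takes as long as a camera call. They do not tell look-alikes from the thing itself.
- arm.look_for(name, camera): "box" ([centre column, centre row, width, height] in pixels, round what is visible of it).
- arm.outline_of(name, camera): "pixels" (384x512 bool, what is visible of it) and "box" ([centre column, centre row, width, height] in pixels, round what is visible of it).
- arm.tip_of(name, camera): "centre" ([column, row] in pixels: a listed point, or the origin of a listed thing).
The state is a dict: "time": time; "q": joint angles; "dq": joint speeds; "effort": joint torques, N m; "eef_pos": TCP position; "eef_rot": TCP orientation; "ft_force": force on the tool from outside, world axes, zero at the start; "moment": the same for the moment, N m; "finger_gap": opening from 0.0 (shut) to 1.0 (fully open); "finger_force": force on a finger pad.
Only numpy, scipy, OpenCV 4.12 (cv2) and the standard library are available. Lean on these libraries where they do the work, as an engineer would, in place of code of your own. Each camera call takes 0.05 s, during which the arm holds its last target. There are 200 camera calls.

TASK

Five of the six wells in the grey rack already hold a short vial hidden under their white spring flap, and one is empty. Take the black carton off the rack and lay it flat on the desk, then find by touch which flap gives way all the way down, and stand the brown dropper bottle upright in that empty well, right down on its floor, and let go. Do not disturb the staining jar, blade dispenser or tape roll.

Things in the scene. Friction and masses are not known exactly. Their poses are not given: they have to be found in the camera images.
- rack: Grey rack fixed to the desk, 130 mm (its x) by 192 mm (its y) by 58 mm high; origin at the centre of its underside, on the desk, z up. Six square wells, 44 mm wide and 48 mm deep (floor 10 mm above the desk), centred at x = -32, +32 and y = -64, 0, +64 mm in its frame. Which one is empty changes each time, and all look alike from outside
- rack_top (a point): Centre of the rack's top, axes as the rack. 1 mm below the top each well has a white sprung flap, 42 mm square, 3 mm thick, hinged at its +x edge. Over a vial it stops dead after 2 to 5 mm; over the empty well a push under 2 N swings it down along the +x wall, leaving 41 mm of width; it stays down beside what stands in the well, else springs shut
- carton_centre (a point): Black closed carton, 128 mm (its x) by 58 mm (its y) by 32 mm high, 0.1 kg, lying on top of the rack over some of the flaps; the point is its centre, z up
- bottle_centre (a point): Brown dropper bottle standing on the desk in front of the rack, 102 mm high, about 0.1 kg; the point is on its axis, 51 mm above its underside, z up. Body 33 mm across up to 67 mm from the underside, black collar 24 mm across from 67 to 82, bulb (rigid) 12 mm across above. Held by the collar or bulb it reaches the well floor before the fingers meet the rack; by the body it does not
- jar: Square glass staining jar with violet content, 62 by 62 by 104 mm; bystander, origin at the centre of its underside
- dispenser: Grey and blue blade dispenser, 30 by 100 (its y) by 22 mm; bystander, origin at the centre of its underside
- tape: Roll of beige tape, 53 mm across, 18 mm high; bystander, origin at the centre of its underside
There are look-alikes about, which are no part of the job. What is meant by the part that bears carton_centre is not orange, and is the smaller of those in its own colour.

How it is judged:
On the way, in this order (a step that is already met when the one before it is completed fails the run):
1. the carton lies flat on the desk (height (world z) of carton_centre below 0.025 m and angle between carton_centre's own z axis and vertical below 0.1 rad), for 0.2 s.
2. the bottle is down on the floor of the empty well (z of bottle_centre in the frame of rack below 0.069 m and x of bottle_centre in the frame of rack between -0.046 and 0.046 m and y of bottle_centre in the frame of rack between -0.078 and 0.078 m), for 0.2 s.
At the end, for the whole second after the job is handed in: The bottle stands in the empty well, within 6 mm of its floor and less than 0.2 rad from upright; the carton lies flat on the desk (within 9 mm of it and 0.1 rad); both at rest (all of step 1 and all of step 2 and angle between bottle_centre's own z axis and vertical below 0.2 rad and linear speed of each of bottle, carton below 0.02 m/s); the robot touches nothing.
It fails at once if the staining jar was pushed about or tipped (distance of jar from where it was at the start of the episode above 0.03 m or angle between jar's own z axis and vertical above 0.3 rad).
It fails at once if the blade dispenser was pushed about or tipped (distance of dispenser from where it was at the start of the episode above 0.03 m or angle between dispenser's own z axis and vertical above 0.3 rad).
It fails at once if the tape roll was pushed about or tipped (distance of tape from where it was at the start of the episode above 0.03 m or angle between tape's own z axis and vertical above 0.3 rad).
It fails at once if the bottle was tipped over (angle between bottle_centre's own z axis and vertical above 0.8 rad).
It also fails if it takes over 67 s, if anything falls off the work surface, if the arm or the gripper's body presses on something with over 40 N, if the wrist force passes 120 N, or if a joint passes its speed limit or range.

## Working session

There is one attempt and no reset: what is moved stays moved. The work goes in short steps, Python scripts to look and compute and a shell command to move; the robot and the scene stay as the last step left them, time stands still between calls to the robot, and variables do not carry over. Pictures are saved under pics/ and viewed, at most 10 in all, crops included, and the job is handed in when it is done.

```bash
mkdir -p pics; ls
cat > h.py <<'E'
import numpy as np, cv2
from station import arm
from scipy.spatial.transform import Rotation as R
def snap(c,fn=None):
    s=arm.read_state(); d=arm.snapshot(c)
    d['state']=s
    if c=='wrist':
        T=np.eye(4);T[:3,:3]=R.from_rotvec(s['eef_rot']).as_matrix();T[:3,3]=s['eef_pos']
        d['W']=T@np.array(d['T_tool_cam'])
    else: d['W']=np.array(d['world_from_camera'])
    d['fish']=c=='wrist'
    if fn: cv2.imwrite('pics/'+fn,cv2.cvtColor(d['pixels'],cv2.COLOR_RGB2BGR))
    return d
def ray(d,u,v):
    a=np.array([(u-d['cx'])/d['fx'],(v-d['cy'])/d['fy']])
    if d['fish']:
        r=np.linalg.norm(a); k=np.sin(r)/r if r>1e-9 else 1
        c=np.array([a[0]*k,a[1]*k,np.cos(r)])
    else: c=np.array([a[0],a[1],1])
    return d['W'][:3,3], d['W'][:3,:3]@c
def at_z(d,u,v,z):
    o,r=ray(d,u,v); return o+r*(z-o[2])/r[2]
def proj(d,p):
    c=np.linalg.inv(d['W'])@np.append(p,1); c=c[:3]
    if d['fish']:
        t=np.arctan2(np.hypot(c[0],c[1]),c[2]); n=np.hypot(c[0],c[1])
        a=c[:2]/n*t
    else: a=c[:2]/c[2]
    return np.array([d['cx']+d['fx']*a[0], d['cy']+d['fy']*a[1]])
E
cat > a.py <<'E'
from h import *
np.set_printoptions(precision=3,suppress=True)
for c in ['scene','top']:
    d=snap(c,c+'0.png'); print(c,d['W'],d['fx'])
    for n in ['rack','carton_centre','bottle_centre','jar','dispenser','tape']:
        for r in arm.look_for(n,c)[:4]: print(n,'box',np.round(r['box']),round(r['confidence'],2))
    for n,z in [('rack_top',.058),('carton_centre',.074),('bottle_centre',.051),('jar',0),('dispenser',0),('tape',0)]:
        for r in arm.tip_of(n,c)[:4]: print(n,'tip',np.round(r['centre']),round(r['confidence'],2),at_z(d,*r['centre'],z))
print(arm.read_state())
E
python3 a.py
```

```text
pics
scene [[ 0.696 -0.496  0.519 -0.241]
 [-0.718 -0.501  0.483 -0.524]
 [ 0.021 -0.709 -0.705  1.102]
 [ 0.     0.     0.     1.   ]] 413.0967907277826
rack box [233. 198.  61.  48.] 0.71
carton_centre box [235. 187.  36.  27.] 0.7
carton_centre box [166. 156.  12.  17.] 0.67
carton_centre box [257. 165.  44.  23.] 0.55
bottle_centre box [192. 206.   6.  28.] 0.51
bottle_centre box [232. 198.  62.  56.] 0.26
dispenser box [200. 178.  25.  16.] 0.72
dispenser box [231. 200.  59.  53.] 0.53
tape box [341. 311.  19.  21.] 0.63
rack_top tip [230. 193.] 0.75 [0.495 0.275 0.058]
carton_centre tip [258. 166.] 0.75 [0.665 0.301 0.074]
carton_centre tip [233. 184.] 0.71 [0.524 0.293 0.074]
carton_centre tip [160. 160.] 0.45 [0.418 0.591 0.074]
carton_centre tip [232. 192.] 0.34 [0.493 0.264 0.074]
bottle_centre tip [192. 203.] 0.53 [0.366 0.339 0.051]
jar tip [286. 194.] 0.48 [0.687 0.168 0.   ]
dispenser tip [197. 183.] 0.51 [0.484 0.455 0.   ]
tape tip [339. 312.] 0.83 [ 0.412 -0.279  0.   ]
tape tip [192. 206.] 0.23 [0.39 0.37 0.  ]
top [[-0.016 -0.999  0.051  0.46 ]
 [-1.     0.016 -0.0
[... 595 characters left out ...]
ip [240. 195.] 0.68 [0.517 0.268 0.074]
bottle_centre tip [224. 234.] 0.5 [0.359 0.34  0.051]
jar tip [264. 154.] 0.59 [0.699 0.167 0.   ]
dispenser tip [193. 198.] 0.72 [0.51  0.476 0.   ]
tape tip [367. 218.] 0.47 [ 0.413 -0.27   0.   ]
{'time': 1.3, 'q': array([-1.206,  0.434,  0.025,  1.573, -0.012,  1.134, -0.075]), 'dq': array([-0.001,  0.002,  0.001, -0.002,  0.   ,  0.   ,  0.001]), 'effort': array([  0.001, -66.766,   0.984, -31.482,  -0.061,   0.032,   0.   ]), 'eef_pos': array([0.282, 0.558, 0.227]), 'eef_rot': array([0.728, 3.056, 0.   ]), 'ft_force': array([-0.548, -0.247,  0.755]), 'moment': array([ 0.067, -0.029,  0.032]), 'finger_force': 0.0, 'finger_gap': 0.9970383674842559}
```

Run:
```python
import cv2,numpy as np
a=cv2.imread('pics/scene0.png')[110:260,130:330];b=cv2.imread('pics/top0.png')[120:270,120:320]
cv2.imwrite('pics/c1.png',np.hstack([cv2.resize(a,(400,300),interpolation=cv2.INTER_CUBIC),cv2.resize(b,(400,300),interpolation=cv2.INTER_CUBIC)]))
t=cv2.imread('pics/scene0.png')
cv2.imwrite('pics/c1.png',np.vstack([cv2.imread('pics/c1.png'),np.hstack([cv2.resize(t,(400,300)),cv2.resize(cv2.imread('pics/top0.png'),(400,300))])]))
```

```text
(no output)
```

View pics/c1.png

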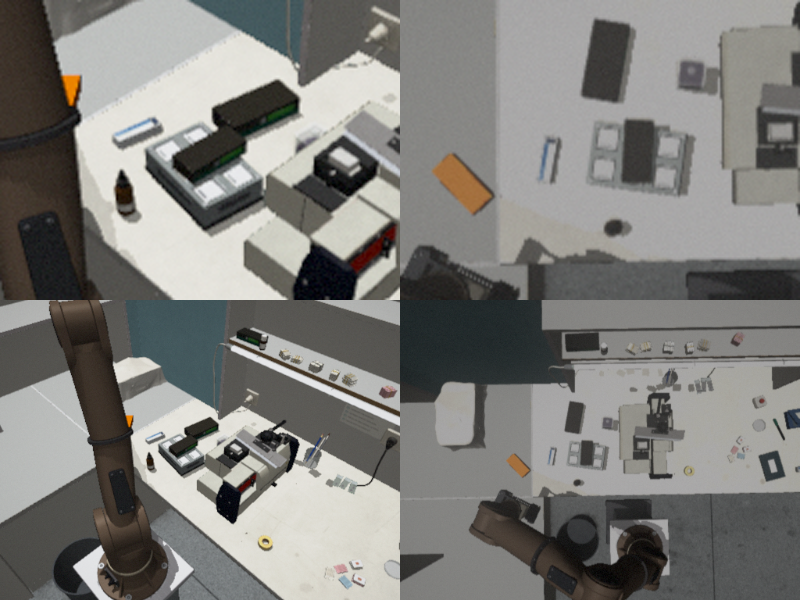

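Candidates for the carton: orange box (top 151,213), larger black box on the desk (top 225,154), black box across the rack (top 240,197), and a black box up on the shelf. I choose the one lying across the rack: black and the smaller one. The bottle is at top (226,235).

Run:
```python
from h import *
np.set_printoptions(precision=3,suppress=True)
s=arm.read_state(); M=R.from_rotvec(s['eef_rot']).as_matrix();print(M)
d=snap('top')
g=cv2.cvtColor(d['pixels'],cv2.COLOR_RGB2GRAY)
for u in (240,255,265,275): print(u,g[215:262:2,u])
for v in (230,240,246,250,254): print(v, at_z(d,240,v,0))
print('microscope left/front', at_z(d,281,220,0), at_z(d,286,222,0), at_z(d,281,140,0.05),'leftwall',at_z(d,170,200,0))
for n in ['carton_centre','rack']:
  for r in arm.outline_of(n,'top')[:3]:
    c,_=cv2.findContours(r['pixels'].astype(np.uint8),0,1); c=max(c,key=cv2.contourArea)
    q=cv2.boxPoints(cv2.minAreaRect(c)); z={'carton_centre':.09,'rack':.058}[n]
    print(n,r['confidence'],[at_z(d,*p,z)[:2] for p in q])
```

```text
[[-0.893  0.451  0.   ]
 [ 0.451  0.893  0.   ]
 [ 0.     0.    -1.   ]]
240 [139 170 171 168 168 169 167 168 167 168 165 168 169 166 169 167 167 149
  98  90  89  88  90  91]
255 [123 140 171 164 167 170 168 164 165 167 170 167 168 169 167 167 166 151
 100  95  92  89  88  89]
265 [170 167 166 168 167 168 168 168 169 168 166 166 165 165 168 166 169 143
  94  85  70  38  63  67]
275 [167 166 169 166 170 169 168 169 169 167 167 168 167 169 166 166 168 142
  93  92  72  39  46  63]
230 [0.371 0.276 0.   ]
240 [0.329 0.276 0.   ]
246 [0.303 0.277 0.   ]
250 [0.286 0.277 0.   ]
254 [0.269 0.277 0.   ]
microscope left/front [0.411 0.099 0.   ] [0.402 0.078 0.   ] [0.748 0.095 0.05 ] leftwall [0.505 0.575 0.   ]
carton_centre 0.96 [array([0.48 , 0.693]), array([0.522, 0.651]), array([0.432, 0.562]), array([0.39 , 0.604])]
carton_centre 0.82 [array([0.454, 0.308]), array([0.582, 0.3  ]), array([0.577, 0.24 ]), array([0.45 , 0.249])]
carton_centre 0.58 [array([0.618, 0.392]), array([0.793, 0.364]), array([0.779, 0.284]), array([0.605, 0.312])]
rack 0.88 [array([0.452, 0.385]), array([0.582, 0.365]), array([0.551, 0.173]), array([0.422, 0.194])]
```

```bash
python3 -m handwheel '[{"x":20,"y":-30,"z":8},{"x":20,"y":-30,"z":8},{"x":20,"y":-30,"z":8},{"x":20,"y":-30},{"x":20,"y":-30},{"x":20,"y":-30},{"x":20,"y":-30},{"x":20,"y":-30},{"x":15,"y":-30},{},{}]'
```

```text
$[0]: bad value
```

```bash
python3 -m handwheel '[{"grip":91.8,"x":25,"y":-30,"z":8,"turn":2},{"grip":91.8,"x":25,"y":-30,"z":8,"turn":2},{"grip":91.8,"x":25,"y":-30,"z":8,"turn":2},{"grip":91.8,"x":25,"y":-30,"z":8,"turn":2},{"grip":91.8,"x":25,"y":-30,"z":8,"turn":2},{"grip":91.8,"x":25,"y":-30,"z":0,"turn":2},{"grip":91.8,"x":25,"y":-30,"z":0,"turn":2},{"grip":91.8,"x":25,"y":-30,"z":0,"turn":2},{"grip":91.8,"x":10,"y":-30,"z":0,"turn":4},{"grip":91.8,"x":0,"y":0,"z":0,"turn":0}]'
cat > b.py <<'E'
from h import *
import sys
np.set_printoptions(precision=3,suppress=True)
d=snap('wrist',sys.argv[1]); print(d['state']['eef_pos'],R.from_rotvec(d['state']['eef_rot']).as_matrix()[:,1])
for n,z in [('rack_top',.058),('carton_centre',.074),('bottle_centre',.051),('jar',0),('dispenser',0)]:
    for r in arm.tip_of(n,'wrist')[:3]: print(n,np.round(r['centre']),round(r['confidence'],2),at_z(d,*r['centre'],z))
for n,z in [('carton_centre',.09),('rack',.058),('bottle_centre',.08)]:
  for r in arm.outline_of(n,'wrist')[:2]:
    c,_=cv2.findContours(r['pixels'].astype(np.uint8),0,1); c=max(c,key=cv2.contourArea)
    P=np.array([at_z(d,*p[0],z)[:2] for p in c],np.float32)*1000
    print(n,round(r['confidence'],2),cv2.minAreaRect(P))
E
python3 b.py w1.png
```

```text
time: 2.45
eef_pos: [0.4945, 0.2823, 0.2669]
eef_rot: [0.195, 3.134, -0.004]
ft_force: [-0.5, -0.4, 0.1]
finger_gap: 1.001
finger_force: 0.0
[0.495 0.282 0.267] [ 0.124  0.992 -0.002]
carton_centre [310. 287.] 0.72 [0.674 0.34  0.074]
carton_centre [252. 186.] 0.6 [0.518 0.277 0.074]
bottle_centre [282.  54.] 0.81 [0.36  0.334 0.051]
jar [195. 279.] 0.88 [0.686 0.158 0.   ]
dispenser [377. 149.] 0.73 [0.503 0.47  0.   ]
carton_centre 0.75 ((452.81597900390625, 588.1126708984375), (124.57577514648438, 64.55776977539062), 44.97993087768555)
carton_centre 0.62 ((644.6998901367188, 340.4350891113281), (69.54042053222656, 37.99588394165039), 82.70700073242188)
rack 0.8 ((501.6017150878906, 280.77630615234375), (194.0391845703125, 135.7876434326172), 82.14928436279297)
bottle_centre 0.59 ((367.9068298339844, 328.33953857421875), (31.13503074645996, 35.21160888671875), 82.74279022216797)
```

View pics/w1.png

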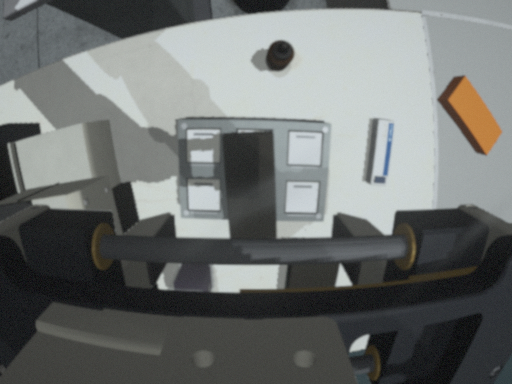

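Run:
```python
from h import *
np.set_printoptions(precision=4,suppress=True)
d=snap('wrist')
g=cv2.cvtColor(d['pixels'],cv2.COLOR_RGB2GRAY)
print(d['W'][:3,3])
for v in (137,150,165,180,195): 
    print(v,g[v,212:284])
for u in (235,250,262): print(u,g[118:145,u])
for v in (140,160,180,200):
    row=g[v].astype(float); 
    L=next(u for u in range(250,210,-1) if row[u]>75); Rr=next(u for u in range(250,290) if row[u]>75)
    print(v,L,Rr,at_z(d,L+.5,v,.09),at_z(d,Rr-.5,v,.09))
    
for u in (235,250,265): print(at_z(d,u,130.5,.09))
```

```text
[0.4254 0.2966 0.4248]
137 [128 116  98  83  77  70  68  58  59  56  55  53  53  54  48  53  51  51
  45  53  50  57  59  55  52  54  53  55  52  57  53  51  55  56  56  51
  55  53  45  52  51  52  51  53  55  56  58  59  60  57  59  60  62  62
  79 119 148 161 163 163 163 164 160 164 159 159 161 161 160 156 146 155]
150 [159 126 100  80  70  60  49  48  39  46  41  49  48  44  50  45  44  42
  45  45  44  44  45  45  47  40  47  48  46  42  45  43  46  43  41  42
  42  45  46  45  52  47  47  49  52  49  55  58  62  60  59  60  59  64
  65  93 125 148 160 163 159 159 159 158 159 162 160 162 158 146 141 165]
165 [127 101  82  75  75  69  54  50  48  42  43  47  49  43  44  44  42  43
  41  40  42  43  42  41  39  48  42  45  42  40  38  41  38  41  44  40
  43  42  43  43  40  38  43  44  43  45  48  47  53  53  54  55  54  55
  59  71 100 122 137 145 152 157 161 160 159 158 157 157 144 136 155 189]
180 [ 76  75  76  81  75  77  68  60  43  43  45  45  45  45  42  42  48  43
  42  42  41  42  44  44  46  48  43  41  48  44  44  44  46  45  41  44
  43  44  46  46  47  42  44  43  46
[... 353 characters left out ...]
2 128 133 132 133 132 133 131 130 128 147 179 192 197]
235 [205 191 152 104  97 124 147 156 159 158 154 152 143 127 104 102 110 100
  78  55  45  45  50  44  48  48  50]
250 [207 196 167 119  92 112 145 155 158 158 157 158 155 142 131 127 133 107
  71  45  49  48  52  51  51  54  48]
262 [208 205 191 145  99 101 128 155 164 161 163 161 162 156 137 106  83  64
  60  59  63  61  62  61  62  58  62]
140 215 266 [0.452  0.2505 0.09  ] [0.4589 0.3067 0.09  ]
160 215 267 [0.4748 0.2473 0.09  ] [0.4818 0.3053 0.09  ]
180 217 268 [0.4984 0.2462 0.09  ] [0.5053 0.3039 0.09  ]
200 219 268 [0.5227 0.245  0.09  ] [0.5293 0.3013 0.09  ]
[0.4441 0.2739 0.09  ]
[0.4462 0.2906 0.09  ]
[0.4481 0.3073 0.09  ]
```

```bash
python3 -m handwheel '[{"grip":91.8,"x":11,"y":-4,"z":-20,"turn":1.5},{"grip":91.8,"x":10,"y":-4,"z":-40,"turn":1},{"grip":91.8,"x":0,"y":0,"z":-40,"turn":0},{"grip":91.8,"x":0,"y":0,"z":-40,"turn":0},{"grip":91.8,"x":0,"y":0,"z":-30,"turn":0},{"grip":91.8,"x":0,"y":0,"z":-20,"turn":0},{"grip":91.8,"x":0,"y":0,"z":-11,"turn":0},{"grip":91.8,"x":0,"y":0,"z":0,"turn":0},{"grip":40,"x":0,"y":0,"z":0,"turn":0},{"grip":40,"x":0,"y":0,"z":0,"turn":0},{"grip":40,"x":0,"y":0,"z":0,"turn":0},{"grip":40,"x":0,"y":0,"z":0,"turn":0},{"grip":40,"x":0,"y":0,"z":0,"turn":0}]' 20
```

```text
time: 4.25
eef_pos: [0.5131, 0.2797, 0.0662]
eef_rot: [0.118, 3.139, 0.0]
ft_force: [-1.5, -1.8, 4.5]
finger_gap: 0.625
finger_force: 20.0
```

```bash
python3 -m handwheel '[{"grip":40,"x":0,"y":0,"z":25,"turn":0},{"grip":40,"x":0,"y":0,"z":40,"turn":0},{"grip":40,"x":-10,"y":0,"z":30,"turn":-4}]'; python3 -c "
from h import *
print(arm.read_state()['q'].round(2))"
```

```text
time: 4.55
eef_pos: [0.504, 0.2797, 0.1626]
eef_rot: [0.23, 3.132, 0.001]
ft_force: [-0.4, 0.1, -0.9]
finger_gap: 0.63
finger_force: 20.0
[-0.66  0.42  0.08  1.78 -0.04  0.95  0.86]
```

```bash
python3 -m handwheel '[{"grip":40,"x":-15,"y":-7,"z":5,"turn":-8},{"grip":40,"x":-15,"y":-8,"z":0,"turn":-8},{"grip":40,"x":-15,"y":-7,"z":0,"turn":-8},{"grip":40,"x":-15,"y":-8,"z":0,"turn":-8},{"grip":40,"x":-15,"y":-7,"z":0,"turn":-8},{"grip":40,"x":-15,"y":-8,"z":0,"turn":-8},{"grip":40,"x":-15,"y":-7,"z":0,"turn":-8},{"grip":40,"x":-15,"y":-8,"z":0,"turn":-8},{"grip":40,"x":-15,"y":-7,"z":0,"turn":-8},{"grip":40,"x":-15,"y":-8,"z":0,"turn":-8},{"grip":40,"x":-3,"y":0,"z":0,"turn":-2},{"grip":40,"x":0,"y":0,"z":0,"turn":0},{"grip":40,"x":0,"y":0,"z":0,"turn":0}]'; python3 b.py w2.png
```

```text
time: 5.85
eef_pos: [0.3501, 0.2052, 0.166]
eef_rot: [2.225, 2.217, 0.001]
ft_force: [-0.4, -0.2, -1.1]
finger_gap: 0.63
finger_force: 20.0
[0.35  0.205 0.166] [ 1.    -0.004  0.001]
rack_top [412. 110.] 0.69 [0.505 0.28  0.058]
carton_centre [253. 241.] 0.72 [0.35  0.156 0.074]
bottle_centre [267.  48.] 0.88 [0.364 0.332 0.051]
jar [480. 202.] 0.78 [0.676 0.164 0.   ]
carton_centre 0.83 ((350.4178771972656, 214.92709350585938), (97.44398498535156, 101.00611114501953), 89.6488265991211)
carton_centre 0.77 ((591.1158447265625, 338.0661315917969), (73.01651763916016, 71.48069763183594), 80.30245971679688)
rack 0.87 ((495.66357421875, 281.2973327636719), (192.74771118164062, 148.22096252441406), 81.4094009399414)
bottle_centre 0.66 ((357.4664001464844, 323.8973083496094), (36.97673416137695, 29.287620544433594), 66.3132553100586)
```

View pics/w2.png

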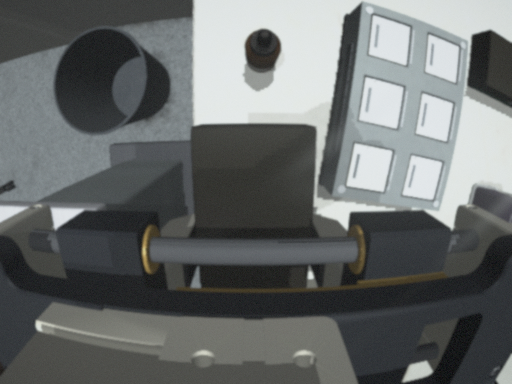

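```bash
python3 -m handwheel '[{"grip":40,"x":0,"y":0,"z":-30,"turn":0},{"grip":40,"x":0,"y":0,"z":-40,"turn":0},{"grip":40,"x":0,"y":0,"z":-35,"turn":0},{"grip":40,"x":0,"y":0,"z":-25,"turn":0},{"grip":40,"x":0,"y":0,"z":-15,"turn":0},{"grip":40,"x":0,"y":0,"z":-7,"turn":0},{"grip":40,"x":0,"y":0,"z":-4,"turn":0},{"grip":40,"x":0,"y":0,"z":-1,"turn":0},{"grip":40,"x":0,"y":0,"z":0,"turn":0}]'
```

```text
time: 7.2
eef_pos: [0.3503, 0.2052, 0.0093]
eef_rot: [2.227, 2.215, 0.002]
ft_force: [-0.4, -0.1, -1.5]
finger_gap: 0.633
finger_force: 20.0
```

```bash
python3 -m handwheel '[{"grip":72,"x":0,"y":0,"z":0,"turn":0},{"grip":72,"x":0,"y":0,"z":0,"turn":0},{"grip":72,"x":0,"y":0,"z":0,"turn":0},{"grip":72,"x":0,"y":0,"z":10,"turn":0},{"grip":72,"x":0,"y":0,"z":30,"turn":0},{"grip":72,"x":0,"y":0,"z":40,"turn":0},{"grip":20,"x":5,"y":0,"z":40,"turn":0},{"grip":0,"x":20,"y":10,"z":40,"turn":4},{"grip":0,"x":25,"y":0,"z":0,"turn":8},{"grip":0,"x":25,"y":0,"z":0,"turn":8},{"grip":0,"x":0,"y":0,"z":0,"turn":0}]'; python3 b.py w3.png
```

```text
time: 8.3
eef_pos: [0.4278, 0.2146, 0.1701]
eef_rot: [1.804, 2.569, 0.004]
ft_force: [-0.4, 0.2, 0.2]
finger_gap: 0.395
finger_force: 0.0
[0.428 0.215 0.17 ] [0.941 0.34  0.003]
rack_top [350. 147.] 0.86 [0.502 0.279 0.058]
carton_centre [489. 157.] 0.82 [0.661 0.335 0.074]
carton_centre [186. 163.] 0.61 [0.365 0.216 0.074]
bottle_centre [226.  40.] 0.63 [0.359 0.333 0.051]
jar [407. 266.] 0.77 [0.677 0.163 0.   ]
dispenser [335. 139.] 0.74 [0.503 0.282 0.   ]
carton_centre 0.97 ((362.1750183105469, 217.8527069091797), (103.69544982910156, 48.65837097167969), 89.88423156738281)
carton_centre 0.75 ((648.2950439453125, 331.4830017089844), (70.5412826538086, 156.6708984375), 80.47203826904297)
rack 0.67 ((500.47125244140625, 281.91351318359375), (193.88858032226562, 139.7406005859375), 81.9181137084961)
bottle_centre 0.84 ((365.2633972167969, 324.729736328125), (29.74757194519043, 40.424339294433594), 45.243629455566406)
```

View pics/w3.png

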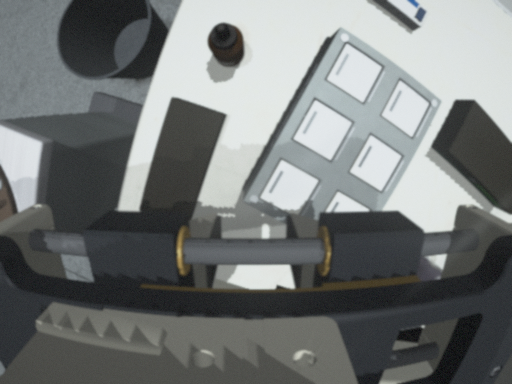

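```bash
python3 -m handwheel '[{"grip":0,"x":10,"y":8,"z":10,"turn":8},{"grip":0,"x":10,"y":8,"z":10,"turn":8},{"grip":0,"x":10,"y":8,"z":10,"turn":8},{"grip":0,"x":10,"y":8,"z":10,"turn":8},{"grip":0,"x":10,"y":8,"z":10,"turn":8},{"grip":0,"x":10,"y":8,"z":10,"turn":8},{"grip":0,"x":10,"y":8,"z":10,"turn":8},{"grip":0,"x":5,"y":9,"z":10,"turn":6},{"grip":0,"x":0,"y":0,"z":0,"turn":0},{"grip":0,"x":0,"y":0,"z":0,"turn":0},{"grip":0,"x":0,"y":0,"z":0,"turn":0}]'
cat > c.py <<'E'
from h import *
import sys
from scipy.optimize import least_squares
np.set_printoptions(precision=4,suppress=True)
d=snap('wrist',sys.argv[1]); print(d['state']['eef_pos'],d['state']['eef_rot'])
g=cv2.GaussianBlur(cv2.cvtColor(d['pixels'],cv2.COLOR_RGB2GRAY),(3,3),0)
W=[(sx*.032,sy*.064) for sy in(-1,0,1) for sx in(-1,1)]
t=np.linspace(-.5,.5,33)
uu,vv=np.meshgrid(t,t)
def score(p):
    x,y,a=p; c,s=np.cos(a),np.sin(a); tot=0
    for wx,wy in W:
        for k,sg in ((.038,1),(.056,-1)):
            # inside flap vs ring just outside
            if sg>0: X,Y=wx+uu.ravel()*k,wy+vv.ravel()*k
            else:
                th=np.abs(np.c_[uu.ravel(),vv.ravel()]).max(1)>.43
                X,Y=wx+uu.ravel()[th]*k,wy+vv.ravel()[th]*k
            P=np.c_[x+c*X-s*Y,y+s*X+c*Y,np.full(X.shape,.057)]
            C=(P-d['W'][:3,3])@d['W'][:3,:3]
            r=np.hypot(C[:,0],C[:,1]);f=np.arctan2(r,C[:,2])/r
            px=np.c_[d['cx']+d['fx']*C[:,0]*f,d['cy']+d['fy']*C[:,1]*f].astype(np.float32)
            v=cv2.remap(g,px[:,:1],px[:,1:],1)[:,0].astype(float)
            tot+=sg*np.median(v) if 0 else sg*v.mean()
    return -tot
from scipy.optimize import minimize
best=min((minimize(score,[.501+i,.280+j,-.14],method='Nelder-Mead',options=dict(initial_simplex=[[.501+i,.28+j,-.14],[.506+i,.28+j,-.14],[.501+i,.285+j,-.14],[.501+i,.28+j,-.10]])) for i in(-.004,.004) for j in (-.004,.004)),key=lambda r:r.fun)
print(best.x,best.fun)
x,y,a=best.x;c,s=np.cos(a),np.sin(a)
im=cv2.cvtColor(d['pixels'],cv2.COLOR_RGB2BGR)
im=cv2.resize(im,None,fx=1.5,fy=1.5,interpolation=cv2.INTER_CUBIC)
for wx,wy in W:
    print((wx,wy),x+c*wx-s*wy,y+s*wx+c*wy)
    q=np.array([(proj(d,[x+c*X-s*Y,y+s*X+c*Y,.057])+.5)*1.5 for X,Y in [(wx+i*.021,wy+j*.021) for i,j in((-1,-1),(1,-1),(1,1),(-1,1))]],np.int32)
    cv2.polylines(im,[q],True,(0,0,255),1)
cv2.imwrite('pics/o_'+sys.argv[1],im)
E
python3 c.py w4.png
```

```text
time: 9.85
eef_pos: [0.4992, 0.2792, 0.2481]
eef_rot: [-0.232, -3.132, 0.001]
ft_force: [0.1, -0.4, -0.3]
finger_gap: 0.003
finger_force: 0.0
[0.4992 0.2792 0.2481] [-0.2319 -3.132   0.0014]
[ 0.505   0.2807 -0.1577] -390.61423324150593
(-0.032, -0.064) 0.46337824439301617 0.2225300976867237
(0.032, -0.064) 0.5265838728179595 0.2124778076288317
(-0.032, 0.0) 0.4734305344509081 0.28573572611166703
(0.032, 0.0) 0.5366361628758515 0.27568343605377504
(-0.032, 0.064) 0.48348282450880004 0.34894135453661035
(0.032, 0.064) 0.5466884529337435 0.33888906447871836
```

View pics/o_w4.png

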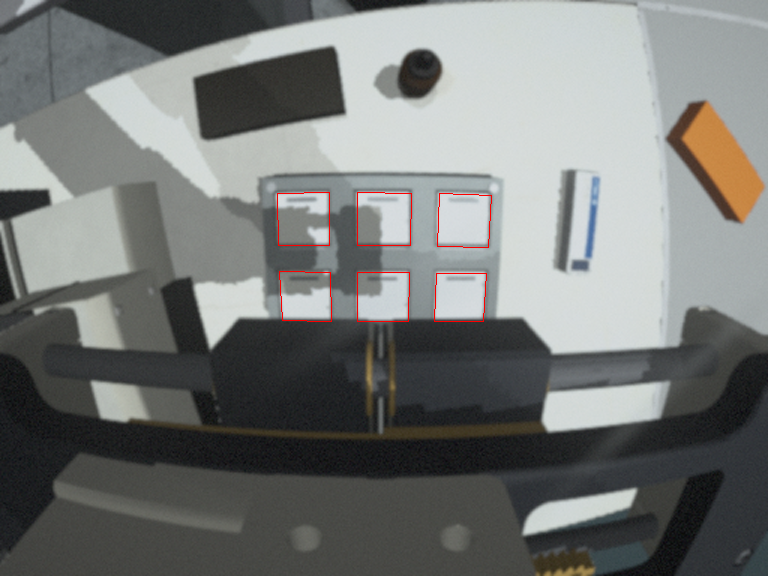

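```bash
python3 -m handwheel '[{"grip":0,"x":17,"y":-2,"z":-40,"turn":0},{"grip":0,"x":17,"y":-2,"z":-40,"turn":0},{"grip":0,"x":0,"y":0,"z":-40,"turn":0},{"grip":0,"x":0,"y":0,"z":-35,"turn":0},{"grip":0,"x":0,"y":0,"z":-22,"turn":0},{"grip":0,"x":0,"y":0,"z":-11,"turn":0},{"grip":0,"x":0,"y":0,"z":-3,"turn":0},{"grip":0,"x":0,"y":0,"z":-3,"turn":0},{"grip":0,"x":0,"y":0,"z":-3,"turn":0},{"grip":0,"x":0,"y":0,"z":0,"turn":0}]'
```

```text
time: 10.9
eef_pos: [0.5344, 0.276, 0.0548]
eef_rot: [0.228, 3.132, 0.002]
ft_force: [-8.0, -4.2, 20.5]
finger_gap: 0.004
finger_force: 10.7
```

```bash
python3 -m handwheel '[{"grip":0,"x":0,"y":0,"z":14,"turn":0},{"grip":0,"x":4,"y":31,"z":0,"turn":0},{"grip":0,"x":5,"y":32,"z":0,"turn":0},{"grip":0,"x":0,"y":0,"z":0,"turn":0},{"grip":0,"x":0,"y":0,"z":-7,"turn":0},{"grip":0,"x":0,"y":0,"z":-4,"turn":0},{"grip":0,"x":0,"y":0,"z":-4,"turn":0},{"grip":0,"x":0,"y":0,"z":0,"turn":0}]'
```

```text
time: 11.7
eef_pos: [0.5436, 0.3383, 0.0542]
eef_rot: [0.23, 3.132, 0.003]
ft_force: [-9.6, -3.8, 33.8]
finger_gap: 0.003
finger_force: 16.9
```

```bash
python3 -m handwheel '[{"grip":0,"x":0,"y":0,"z":15,"turn":0},{"grip":0,"x":-32,"y":5,"z":0,"turn":0},{"grip":0,"x":-31,"y":4,"z":0,"turn":0},{"grip":0,"x":0,"y":0,"z":0,"turn":0},{"grip":0,"x":0,"y":0,"z":-7,"turn":0},{"grip":0,"x":0,"y":0,"z":-4,"turn":0},{"grip":0,"x":0,"y":0,"z":-4,"turn":0},{"grip":0,"x":0,"y":0,"z":0,"turn":0}]'
```

```text
time: 12.5
eef_pos: [0.4812, 0.3472, 0.0539]
eef_rot: [0.231, 3.132, 0.002]
ft_force: [-13.2, -8.9, 45.8]
finger_gap: 0.006
finger_force: 23.0
```

```bash
python3 -m handwheel '[{"grip":0,"x":0,"y":0,"z":15,"turn":0},{"grip":0,"x":-5,"y":-32,"z":0,"turn":0},{"grip":0,"x":-4,"y":-31,"z":0,"turn":0},{"grip":0,"x":0,"y":0,"z":0,"turn":0},{"grip":0,"x":0,"y":0,"z":-7,"turn":0},{"grip":0,"x":0,"y":0,"z":-4,"turn":0},{"grip":0,"x":0,"y":0,"z":-4,"turn":0},{"grip":0,"x":0,"y":0,"z":0,"turn":0}]'
```

```text
time: 13.3
eef_pos: [0.4705, 0.2854, 0.0498]
eef_rot: [-0.226, -3.133, 0.001]
ft_force: [0.3, -0.0, 0.2]
finger_gap: 0.001
finger_force: 0.4
```

```bash
python3 -m handwheel '[{"grip":0,"x":0,"y":0,"z":-3,"turn":0},{"grip":0,"x":0,"y":0,"z":-5,"turn":0},{"grip":0,"x":0,"y":0,"z":-6,"turn":0},{"grip":0,"x":0,"y":0,"z":0,"turn":0},{"grip":0,"x":0,"y":0,"z":0,"turn":0}]'
```

```text
time: 13.8
eef_pos: [0.4704, 0.2847, 0.0363]
eef_rot: [-0.227, -3.132, 0.001]
ft_force: [-0.1, 0.7, -0.2]
finger_gap: 0.007
finger_force: 0.3
```

```bash
python3 -m handwheel '[{"grip":0,"x":-5,"y":1,"z":0,"turn":0},{"grip":0,"x":-5,"y":1,"z":0,"turn":0},{"grip":0,"x":-4,"y":0,"z":0,"turn":0},{"grip":0,"x":-1,"y":0,"z":0,"turn":0},{"grip":0,"x":0,"y":0,"z":0,"turn":0},{"grip":0,"x":0,"y":0,"z":0,"turn":0}]'
```

```text
time: 14.4
eef_pos: [0.4608, 0.2869, 0.0375]
eef_rot: [0.23, 3.125, 0.004]
ft_force: [15.8, -0.9, -12.0]
finger_gap: 0.005
finger_force: 8.4
```

```bash
python3 -m handwheel '[{"grip":0,"x":12,"y":-1,"z":0,"turn":0},{"grip":0,"x":2,"y":0,"z":10,"turn":0},{"grip":0,"x":0,"y":0,"z":40,"turn":0},{"grip":20,"x":0,"y":0,"z":50,"turn":0},{"grip":50,"x":-10,"y":10,"z":50,"turn":0},{"grip":50,"x":-20,"y":20,"z":33,"turn":0},{"grip":50,"x":-20,"y":19,"z":0,"turn":0},{"grip":50,"x":0,"y":0,"z":0,"turn":0},{"grip":50,"x":0,"y":0,"z":0,"turn":0},{"grip":50,"x":0,"y":0,"z":0,"turn":0}]'
python3 - <<'E'
from h import *
np.set_printoptions(precision=4,suppress=True)
d=snap('wrist','w5.png'); print(d['state']['eef_pos'],d['W'][:3,3])
for r in arm.tip_of('bottle_centre','wrist')[:2]: print(r['confidence'],r['centre'],at_z(d,*r['centre'],.051))
for r in arm.look_for('bottle_centre','wrist')[:2]: print(r)
r=arm.look_for('bottle_centre','wrist')[0]['box']; u,v=int(r[0]),int(r[1])
im=cv2.cvtColor(d['pixels'],cv2.COLOR_RGB2BGR)
u0,v0=max(u-50,0),max(v-40,0)
cv2.imwrite('pics/w5c.png',cv2.resize(im[v0:v0+80,u0:u0+100],(800,640),interpolation=cv2.INTER_CUBIC)[:600]); print(u0,v0)
E
```

```text
time: 15.4
eef_pos: [0.4204, 0.3335, 0.2178]
eef_rot: [-0.229, -3.133, 0.001]
ft_force: [0.1, 0.1, -0.8]
finger_gap: 0.528
finger_force: 0.0
[0.4204 0.3335 0.2178] [0.3546 0.3434 0.3759]
0.84 [247.7, 117.5] [0.3601 0.3364 0.051 ]
{'box': [244.1, 115.9, 29.1, 30.6], 'confidence': 0.97}
194 75
```

View pics/w5c.png

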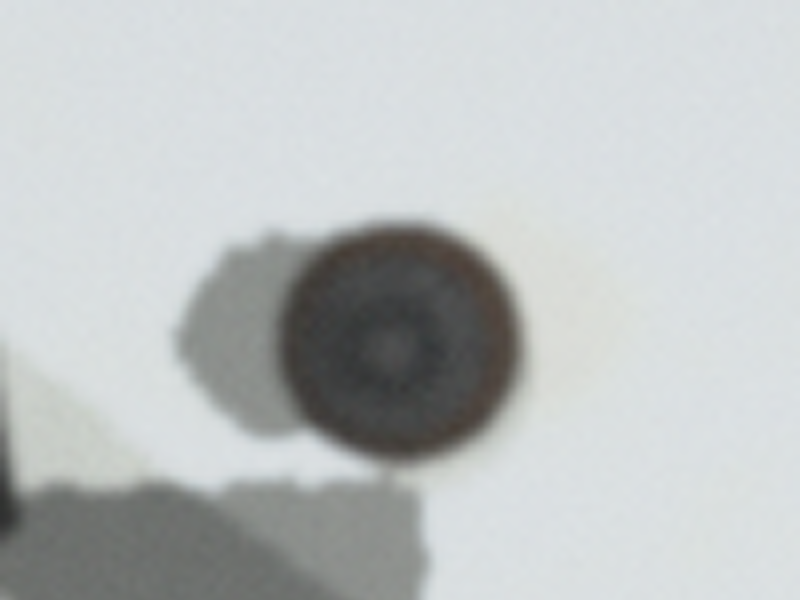

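Run:
```python
from h import *
d=snap('wrist')
print(at_z(d,243.9,117.5,.067),at_z(d,242.5,118.1,.102),at_z(d,243.9,117.5,.051))
```

```text
[0.35948857 0.33305967 0.067     ] [0.35931992 0.33290525 0.102     ] [0.35972666 0.33251444 0.051     ]
```

```bash
python3 -m handwheel '[{"grip":55,"x":-20,"y":-1,"z":0,"turn":0},{"grip":55,"x":-25,"y":0,"z":0,"turn":0},{"grip":55,"x":-16,"y":0,"z":-20,"turn":0},{"grip":55,"x":0,"y":0,"z":-40,"turn":0},{"grip":55,"x":0,"y":0,"z":-40,"turn":0},{"grip":55,"x":0,"y":0,"z":-30,"turn":0},{"grip":55,"x":0,"y":0,"z":-15,"turn":0},{"grip":55,"x":0,"y":0,"z":-4,"turn":0},{"grip":55,"x":0,"y":0,"z":0,"turn":0},{"grip":55,"x":0,"y":0,"z":0,"turn":0}]'
```

```text
time: 16.65
eef_pos: [0.3598, 0.3339, 0.0697]
eef_rot: [0.228, 3.132, 0.002]
ft_force: [0.5, 0.5, 0.1]
finger_gap: 0.597
finger_force: 0.0
```

```bash
python3 -m handwheel '[{"grip":10,"x":0,"y":0,"z":0,"turn":0},{"grip":10,"x":0,"y":0,"z":0,"turn":0},{"grip":10,"x":0,"y":0,"z":0,"turn":0},{"grip":10,"x":0,"y":0,"z":0,"turn":0},{"grip":10,"x":0,"y":0,"z":0,"turn":0},{"grip":10,"x":0,"y":0,"z":0,"turn":0}]' 25
```

```text
time: 17.25
eef_pos: [0.3593, 0.3335, 0.069]
eef_rot: [0.228, 3.133, 0.0]
ft_force: [-0.1, -1.0, 1.8]
finger_gap: 0.226
finger_force: 24.9
```

```bash
python3 -m handwheel '[{"grip":10,"x":0,"y":0,"z":15,"turn":0},{"grip":10,"x":0,"y":0,"z":35,"turn":0},{"grip":10,"x":0,"y":0,"z":30,"turn":0},{"grip":10,"x":0,"y":0,"z":10,"turn":0},{"grip":10,"x":0,"y":0,"z":0,"turn":0},{"grip":10,"x":0,"y":0,"z":0,"turn":0}]'
python3 - <<'E'
from h import *
d=snap('scene','s6.png'); 
for r in arm.tip_of('bottle_centre','scene')[:2]: print(r['confidence'],r['centre'])
print(proj(d,[.359,.3335,.141]))
u,v=proj(d,[.36,.333,.14]).astype(int)
im=cv2.cvtColor(d['pixels'],cv2.COLOR_RGB2BGR)
a=cv2.resize(im[v-40:v+40,u-40:u+40],(400,400),interpolation=cv2.INTER_CUBIC)
d=snap('wrist'); im=cv2.cvtColor(d['pixels'],cv2.COLOR_RGB2BGR)[60:260,156:356]
cv2.imwrite('pics/s6c.png',np.hstack([a,cv2.resize(im,(400,400),interpolation=cv2.INTER_CUBIC)]))
E
```

```text
time: 17.85
eef_pos: [0.3588, 0.333, 0.1579]
eef_rot: [-0.227, -3.133, 0.001]
ft_force: [-0.1, 1.0, -1.2]
finger_gap: 0.232
finger_force: 24.9
0.48 [190.4, 182.2]
[189.00552178 186.63620198]
```

View pics/s6c.png

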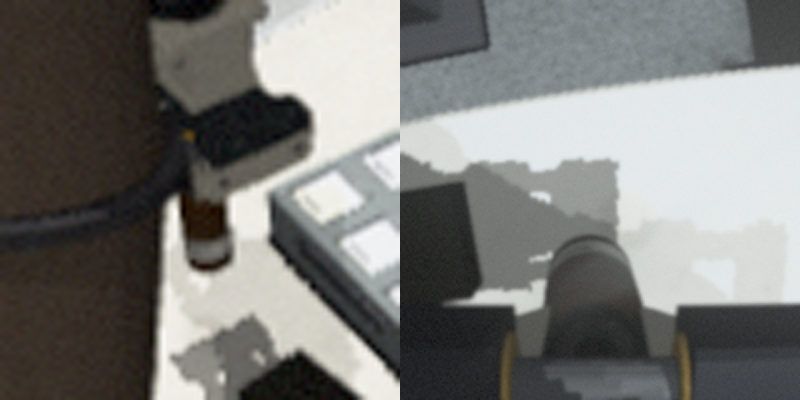

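```bash
python3 -m handwheel '[{"grip":10,"x":15,"y":-6,"z":0,"turn":0},{"grip":10,"x":25,"y":-11,"z":0,"turn":0},{"grip":10,"x":25,"y":-11,"z":0,"turn":0},{"grip":10,"x":25,"y":-11,"z":0,"turn":0},{"grip":10,"x":15,"y":-6,"z":0,"turn":0},{"grip":10,"x":7,"y":-2,"z":-5,"turn":0},{"grip":10,"x":0,"y":0,"z":-10,"turn":0},{"grip":10,"x":0,"y":0,"z":-8,"turn":0},{"grip":10,"x":0,"y":0,"z":0,"turn":0},{"grip":10,"x":0,"y":0,"z":0,"turn":0}]'
```

```text
time: 19.0
eef_pos: [0.4702, 0.287, 0.1355]
eef_rot: [-0.225, -3.132, 0.001]
ft_force: [-0.4, -0.3, 0.3]
finger_gap: 0.23
finger_force: 24.9
```

```bash
python3 -m handwheel '[{"grip":10,"x":1,"y":-1,"z":-3,"turn":0},{"grip":10,"x":0,"y":0,"z":-5,"turn":0},{"grip":10,"x":0,"y":0,"z":-5,"turn":0},{"grip":10,"x":0,"y":0,"z":-5,"turn":0},{"grip":10,"x":0,"y":0,"z":0,"turn":0}]'
```

```text
time: 19.5
eef_pos: [0.4717, 0.2854, 0.1171]
eef_rot: [-0.227, -3.132, 0.001]
ft_force: [0.3, 0.0, 0.9]
finger_gap: 0.231
finger_force: 24.9
```

```bash
python3 -m handwheel '[{"grip":10,"x":0,"y":0,"z":-5,"turn":0},{"grip":10,"x":0,"y":0,"z":-6,"turn":0},{"grip":10,"x":0,"y":0,"z":-6,"turn":0},{"grip":10,"x":0,"y":0,"z":-6,"turn":0},{"grip":10,"x":0,"y":0,"z":-5,"turn":0},{"grip":10,"x":0,"y":0,"z":0,"turn":0}]'
```

```text
time: 20.1
eef_pos: [0.4718, 0.2852, 0.0889]
eef_rot: [-0.227, -3.132, 0.001]
ft_force: [-1.1, -0.3, -1.1]
finger_gap: 0.229
finger_force: 24.8
```

```bash
python3 -m handwheel '[{"grip":10,"x":0,"y":0,"z":-4,"turn":0},{"grip":10,"x":0,"y":0,"z":-3,"turn":0},{"grip":10,"x":0,"y":0,"z":-3,"turn":0},{"grip":10,"x":0,"y":0,"z":-1,"turn":0},{"grip":10,"x":0,"y":0,"z":0,"turn":0}]'
```

```text
time: 20.6
eef_pos: [0.4725, 0.2855, 0.079]
eef_rot: [0.228, 3.133, 0.0]
ft_force: [-0.2, -0.5, 0.9]
finger_gap: 0.228
finger_force: 24.9
```

```bash
python3 -m handwheel '[{"grip":10,"x":0,"y":0,"z":-1,"turn":0},{"grip":10,"x":0,"y":0,"z":-1,"turn":0},{"grip":10,"x":0,"y":0,"z":0,"turn":0},{"grip":10,"x":0,"y":0,"z":0,"turn":0}]'
```

```text
time: 21.0
eef_pos: [0.4737, 0.2859, 0.0788]
eef_rot: [0.228, 3.131, 0.003]
ft_force: [-3.4, -3.3, 19.4]
finger_gap: 0.228
finger_force: 25.6
```

```bash
python3 -m handwheel '[{"grip":10,"x":0,"y":0,"z":2,"turn":0},{"grip":55,"x":0,"y":0,"z":0,"turn":0},{"grip":55,"x":0,"y":0,"z":0,"turn":0},{"grip":55,"x":0,"y":0,"z":0,"turn":0},{"grip":55,"x":0,"y":0,"z":15,"turn":0},{"grip":55,"x":0,"y":0,"z":35,"turn":0},{"grip":55,"x":0,"y":0,"z":40,"turn":0},{"grip":55,"x":30,"y":0,"z":40,"turn":0},{"grip":55,"x":0,"y":0,"z":0,"turn":0},{"grip":55,"x":0,"y":0,"z":0,"turn":0}]'
python3 - <<'E'
from h import *
d=snap('wrist','w7.png'); 
for r in arm.tip_of('bottle_centre','wrist')[:2]: print(r['confidence'],r['centre'],at_z(d,*r['centre'],.061))
im=cv2.cvtColor(d['pixels'],cv2.COLOR_RGB2BGR)
s=snap('scene');p=cv2.cvtColor(s['pixels'],cv2.COLOR_RGB2BGR)[150:250,170:270]
cv2.imwrite('pics/w7c.png',np.hstack([cv2.resize(im[:260,100:360],(400,400)),cv2.resize(p,(400,400),interpolation=cv2.INTER_CUBIC)]))
E
```

```text
time: 22.0
eef_pos: [0.5031, 0.2855, 0.2094]
eef_rot: [0.229, 3.132, 0.002]
ft_force: [0.2, 0.0, -0.2]
finger_gap: 0.599
finger_force: 0.0
0.72 [252.7, 140.8] [0.46743098 0.29057034 0.061     ]
```

View pics/w7c.png

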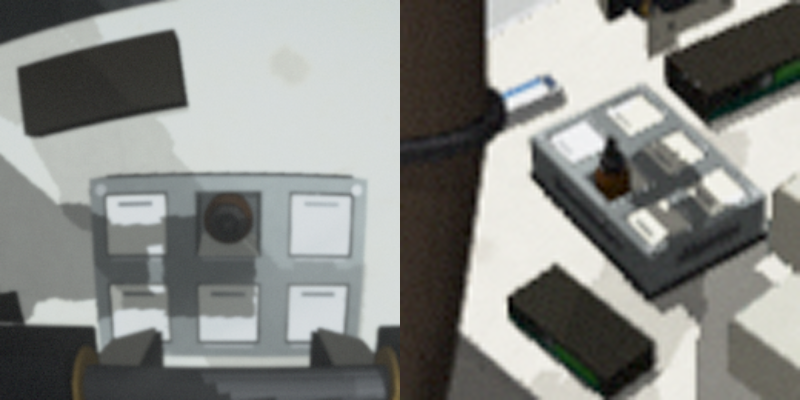

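The pictures show the bottle upright in the middle well on the robot's side (crop 228,218). The carton lies flat in front of the rack, and the gripper is clear of everything.

```bash
python3 -c "
from station import arm
print(arm.close_job())"
```

```text
the job is handed in; nothing more can be done
None
```

I handed the job in at about 22 s: the carton lies flat on the desk, and the brown bottle stands upright on the floor of the empty well (rack x -32, y 0 mm) and released; the judge returned no verdict.

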